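# Scan the green-banded carton

## Task

Pick up the upright barcode scanner, hold it pointing straight down about 6 cm above the barcode label of the green-banded medicine carton and keep it still there for a couple of seconds; do not scan the blue-banded carton, and leave both cartons where they lie. Then gently stand the scanner upright in the middle of the round white charging pad and let go.

Things in the scene. Friction and masses are not known exactly. Their poses are not given: they have to be found in the camera images.
- scanner: upright cordless barcode scanner, about 180 g, 140 mm tall: black head below (62 x 54 mm, up to 49 mm), red window in its underside, grey flat-sided handle 40 mm along x, 30 mm along y, 49 to 140 mm up, orange trigger on its -x side; grip it about 105 mm up, across the 30 mm. Origin: centre of the underside (window). z: up the handle; it looks along -z.
- pad: a round white charging pad with a grey ring, 116 mm across and 12 mm high, fixed to the counter. Origin: centre of its underside, on the counter; its flat top is 12 mm above.
- label_green (a point): centre of the barcode label (50 x 36 mm, pale yellow with black bars) on top of the white medicine carton with the green band. The carton lies flat, 110 x 74 x 46 mm high, label 46 mm above the counter. x: along the carton, away from its band; z up. The carton's centre is 20 mm from here along -x.
- label_blue (a point): centre of the barcode label (50 x 36 mm, pale yellow with black bars) on top of the white medicine carton with the blue band. The carton lies flat, 110 x 74 x 46 mm high, label 46 mm above the counter. x: along the carton, away from its band; z up. The carton's centre is 20 mm from here along -x. This is not the one to scan.
Things that resemble listed ones, but are neither listed nor needed, are in the scene too. Leave any pink look-alike of the part that bears label_green alone.

How it is judged:
On the way:
1. the scanner is held still for 1 s, pointing down at the green carton's label (beam within 18 mm of its centre along each of the scanner's axes) from 30 to 110 mm (x of label_green in the frame of scanner between -0.018 and 0.018 m and y of label_green in the frame of scanner between -0.018 and 0.018 m and z of label_green in the frame of scanner between -0.11 and -0.03 m and angle between scanner's own z axis and vertical below 0.26 rad and linear speed of scanner below 0.03 m/s and angular speed of scanner below 0.3 rad/s), for 1 s.
At the end, for the whole second after the job is handed in: The scanner stands upright (within 0.1 rad) and at rest on the charging pad, its centre within 20 mm of the pad's centre, released; both cartons' labels lie within 20 mm of where they began (horizontal distance between scanner and pad below 0.02 m and z of scanner in the frame of pad between 0.008 and 0.017 m and angle between scanner's own z axis and vertical below 0.1 rad and linear speed of scanner below 0.02 m/s and distance of each of label_green, label_blue from where it was at the start of the episode below 0.02 m); the robot touches nothing.
It fails at once if the scanner is held still aiming at the blue carton's label from close by (x of label_blue in the frame of scanner between -0.018 and 0.018 m and y of label_blue in the frame of scanner between -0.018 and 0.018 m and z of label_blue in the frame of scanner between -0.11 and -0.02 m and angle between scanner's own z axis and vertical below 0.26 rad and linear speed of scanner below 0.03 m/s and angular speed of scanner below 0.3 rad/s).
It fails at once if a carton is moved by more than 20 mm (distance of any of label_green, label_blue from where it was at the start of the episode above 0.02 m).
It fails at once if the scanner is dropped (moves faster than 0.6 m/s while no finger touches it) (linear speed of scanner above 0.6 m/s and contact force between scanner and the fingers below 0.5 N).
It also fails if it takes over 51 s, if anything falls off the work surface, if the arm or the gripper's body presses on something with over 40 N, if the wrist force passes 120 N, or if a joint passes its speed limit or range.

## Robot

A 7-joint arm with a two-finger parallel gripper is mounted at the origin on the work surface. World frame = base frame: x ahead of the robot, y to its left, z up, the work surface at z = 0. Lengths are in m, angles in rad, forces in N, time in s.
With the tool pointing down it reaches from about 0.425 to 1.025 m from the base axis. Payload 9.4 kg.
Tool frame: the origin (TCP) lies midway between the tips of the shut fingers; the grasp point (between the pads) lies 19 mm behind it (manip.pinch_z is the distance from the TCP to the grasp point, in m); z points along the fingers, y is the direction in which the jaws open and shut (so a half turn about z gives the same grasp; the last joint's range is limited). The gripper opens to 85 mm and grips with 20 to 120 N. Pads are 22 mm wide; open, the fingers measure 114 mm over their backs; the gripper's body (76 mm by 85 mm) begins 54 mm behind the grasp point. The pads swing forward as they close: fully open they stand 13 mm farther back than shut.
Start: joints at [-1.371, 0.599, -0.003, 1.599, 0.002, 0.943, -0.08], TCP at [0.198, 0.697, 0.231] pointing down, gripper open.
Joint ranges: [-2.57, 2.57], [-0.35, 1.97], [-1.29, 1.29], [0.11, 2.56], [-1.05, 4.19], [0.11, 1.86], [-2.63, 2.63]. Speed limits (rad/s): [2.22, 2.22, 3.01, 3.01, 3.14, 3.14, 3.14].

## Interface

Orientations are given as a rotation vector (axis times angle).
In Python, from station import manip, imaging gives the robot as it stands.
- The arm moves only by the tool move_arm, never from a script. Its argument "deltas" is a list of rows, each a list of 7 numbers: the shift along the world's x, y, z scaled (see below), then the turn, a rotation vector about the world's x, y, z scaled (see below), then the gripper command: -1 is fully open, 1 is shut, values between are in proportion. In form: [[x, y, z, rx, ry, rz, jaw], ...]. A call has 1 to 12 rows; each row shifts and turns the commanded pose from where the row before left it; what a row does not reach is not made up. The controller multiplies each number of a shift by 15 cm and each number of a turn by 30 degrees. A row lasts 1/8 s, in which the tool goes at most 62.5 mm and 10.7 degrees, less where a joint would pass 70% of its speed; a pose out of reach is approached as far as the arm can. A call with a number of a shift or a turn outside -1 to 1 is refused whole. A call with a gripper value outside its range is refused whole. The fingers move at their own pace and stop on an object; "newtons" is the grip in N (left out, the last holds). Time passes only in rows, so rows that do not move let the fingers close. It gives the time, the measured TCP pose, the force and the opening at its end, in the units of the state.
- manip.get_state(): the state, without advancing time (a new reading comes with each control period).
- imaging.get_image(name): name is "scene" or "side" or "wrist"; returns (picture, depth): 400x640x3 uint8, red, green, blue; 400x640 float32, m along the optical axis (not along the pixel's ray), 0 where there is no reading.
- imaging.calibration(name): a dict with "fx", "fy", "cx", "cy" (pixels), "k1" (the pictures are not rectified: a ray, as slopes to the right and down, at radius r is drawn at 1 + k1 r^2 times it, then the intrinsics apply), "view" (4x4, takes a point from world to camera coordinates); the wrist camera has in their place "T_tool_cam" (4x4, takes a point from camera to tool coordinates, whose origin is the TCP and whose axes are the flange's). Camera axes: x right, y up, looking along -z (the intrinsics and any distortion apply to the point x, -y, -z); pixel columns grow to the right and rows downward; lengths in m; the calibration is good to about 2 mm. A picture is of the moment at which its call begins: read the wrist's pose just before it. calibration takes no time and is no camera call.
- manip.close_job(): hands the job in, once; it reports no verdict.
Trained networks look in the newest picture that a camera, given by its name, has taken for a name from the list of things; names that differ only in an ending like _2 or _b are one class to them, and where a whole thing is asked for, a point or a joint stands for the part that bears it (a point fixed in the world has none). Each returns a list of dicts, best first, with "confidence" (0 to 1); they miss things now and then, are a little off and sometimes report something else, mostly with a low value. They report only what shows in the picture. A call takes as long as a camera call. They do not tell look-alikes from the thing itself.
- imaging.masks_of(camera, query): "region" (400x640 bool, what is visible of it).
- imaging.spot_point(camera, query): "at" ([x, y, z] in m, in the coordinates of the camera as it stood for that picture, good to about 4 mm: a listed point, or the origin of a listed thing).
The state is a dict: "t": time; "joint_positions": joint angles; "dq": joint speeds; "effort": joint torques, N m; "position": TCP position; "ee_rot": TCP orientation; "wrist_force": force on the tool from outside, world axes, zero at the start; "moment": the same for the moment, N m; "grip_width": finger opening in m.
Only numpy, scipy, OpenCV 4.12 (cv2) and the standard library are available. Lean on these libraries where they do the work, as an engineer would, in place of code of your own. Each camera call takes 0.05 s, during which the arm holds its last target. There are 200 camera calls.

## Working session

There is one attempt and no reset: what is moved stays moved. The work goes in short steps, Python scripts to look and compute and a tool call to move; the robot and the scene stay as the last step left them, time stands still between calls to the robot, and variables do not carry over. Pictures are saved under pics/ and viewed, about 8 in all and at most 12, crops included, and the job is handed in when it is done.

Besides the shell and the picture viewer there is one more tool, called by a JSON object that holds its "op" and its "data". move_arm: Moves the arm, as the interface text tells. Its arguments: {"type":"object","properties":{"deltas":{"type":"array","items":{"type":"array","items":{"type":"number","minimum":-1,"maximum":1}}},"newtons":{"type":"number"}},"required":["deltas"]}

```bash
mkdir -p pics
cat > h.py <<'E'
import numpy as np,cv2
from scipy.spatial.transform import Rotation as R
from station import manip, imaging
def T_wc(name,st=None):
    c=imaging.calibration(name)
    if name!='wrist': return np.linalg.inv(np.array(c['view']))
    T=np.eye(4);T[:3,:3]=R.from_rotvec(st['ee_rot']).as_matrix();T[:3,3]=st['position']
    return T@np.array(c['T_tool_cam'])
def shoot(name,fn=None):
    st=manip.get_state();im,d=imaging.get_image(name)
    if fn: cv2.imwrite('pics/'+fn,im[:,:,::-1])
    return im,d,T_wc(name,st)
def world(p,T): return (T@np.r_[p,1])[:3]
def px(name,p,T):
    c=imaging.calibration(name);q=np.linalg.inv(T)@np.r_[p,1];s=np.array([q[0],-q[1]])/-q[2];s=s*(1+c['k1']*(s@s))
    return np.round([c['fx']*s[0]+c['cx'],c['fy']*s[1]+c['cy']],0)
def deproj(name,d,T):
    c=imaging.calibration(name);v,u=np.mgrid[0:400,0:640]
    K=np.array([[c['fx'],0,c['cx']],[0,c['fy'],c['cy']],[0,0,1.]])
    pts=cv2.undistortPoints(np.stack([u,v],-1).reshape(-1,1,2).astype(float),K,np.array([c['k1'],0,0,0,0.])).reshape(400,640,2)
    P=np.stack([pts[...,0]*d,-pts[...,1]*d,-d,np.ones_like(d)],-1)
    return (P@T.T)[...,:3]
def find(name,T,qs=('scanner','pad','label_green','label_blue')):
    for q in qs:
        for r in imaging.spot_point(name,q):
            if r['confidence']>.15:
                w=world(r['at'],T);print(name,q,round(r['confidence'],2),w.round(3),px(name,w,T))
E
python3 - <<'E'
from h import *
for n in ('scene','side'):
    im,d,T=shoot(n,n+'0.png');find(n,T)
    print(T[:3,3].round(2))
print(manip.get_state()['position'],manip.get_state()['ee_rot'])
E
```

```text
scene scanner 0.96 [0.446 0.185 0.001] [376. 214.]
scene pad 0.79 [ 0.441 -0.158 -0.003] [240. 256.]
scene label_green 0.89 [0.607 0.002 0.042] [345. 265.]
scene label_green 0.74 [0.362 0.054 0.042] [312. 196.]
scene label_green 0.65 [0.261 0.206 0.045] [345. 163.]
scene label_blue 0.81 [ 0.618 -0.175  0.045] [260. 299.]
[ 1.09 -0.31  0.58]
side scanner 0.85 [0.446 0.186 0.002] [318. 272.]
side pad 0.82 [ 0.438 -0.153 -0.   ] [347. 162.]
side label_green 0.89 [0.359 0.054 0.045] [369. 216.]
side label_green 0.7 [0.604 0.006 0.046] [266. 185.]
side label_green 0.7 [0.262 0.206 0.045] [409. 282.]
side label_blue 0.86 [ 0.614 -0.175  0.047] [281. 135.]
[0.32 0.71 0.82]
[0.19809837 0.69739465 0.23124623] [ 4.33337278e-01  3.11155736e+00 -7.01625510e-05]
```

View pics/scene0.png

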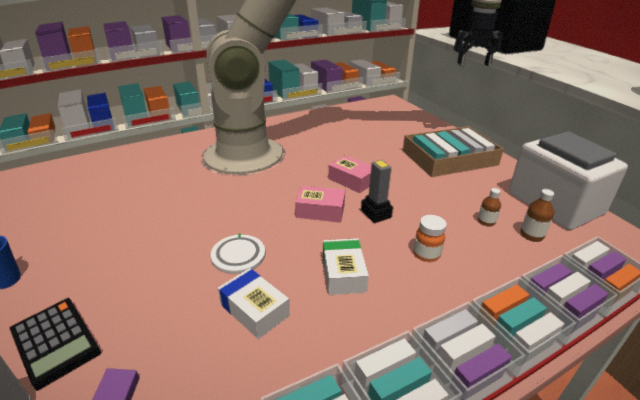

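View pics/side0.png

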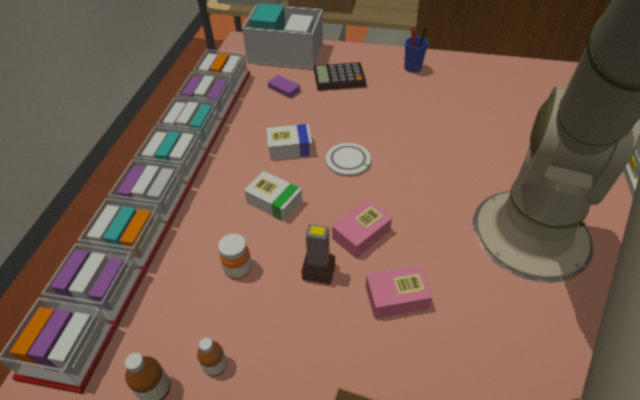

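The only upright scanner is at scene (376,214). Candidates for the green carton are the white one with the green band at (345,265), and two pink look-alikes at (312,196) and (345,163), which I rule out. The blue carton is at (260,299) and the pad at (240,256). Next I'll estimate yaws from depth and move over the scanner.

```bash
cat > yaw.py <<'E'
from h import *
def rects(n,d,T,im):
    P=deproj(n,d,T)
    for q,lo,hi,c in (('scanner',.134,.147,(.446,.185)),('scanner',.055,.15,(.446,.185)),('scanner',.01,.046,(.446,.185)),('label_green',.04,.052,(.595,.004)),('label_blue',.04,.052,(.61,-.175)),('pad',.006,.02,(.44,-.155))):
        D=np.hypot(P[...,0]-c[0],P[...,1]-c[1])
        m=(d>0)&(P[...,2]>lo)&(P[...,2]<hi)&(D<(.05 if q=='scanner' else .08))
        if m.sum()<20: print(n,q,'few');continue
        X=P[m];r=cv2.minAreaRect((X[:,:2]*1000).astype(np.float32))
        print(n,q,lo,m.sum(),np.round(r[0],1),np.round(r[1],1),'ang',round(r[2],1),'z',np.median(X[:,2]).round(4))
E
python3 - <<'E'
from yaw import *
for n in ('scene','side'):
    im,d,T=shoot(n);rects(n,d,T,im)
im=cv2.imread('pics/scene0.png')[140:320,200:480];cv2.imwrite('pics/c1.png',cv2.resize(im,None,fx=2.8,fy=2.8,interpolation=3))
c=imaging.calibration('wrist');print(np.array(c['T_tool_cam']).round(3),c['fx'])
E
```

```text
scene scanner 0.134 146 [446.8 185.4] [31.8 41.6] ang 88.7 z 0.1393
scene scanner 0.055 732 [447.7 184.7] [32.9 43.6] ang 88.3 z 0.1055
scene scanner 0.01 450 [459.4 170.7] [78.9 42.6] ang 40.4 z 0.0301
scene label_green 0.04 1517 [588.   11.4] [ 74.9 113.2] ang 67.9 z 0.045
scene label_blue 0.04 2004 [ 596.5 -181.7] [112.1  74.7] ang 18.4 z 0.0446
scene pad 0.006 1596 [ 438.7 -160. ] [113.6 114.8] ang 79.1 z 0.0106
side scanner 0.134 293 [444.7 188.3] [32.1 40.1] ang 86.7 z 0.1396
side scanner 0.055 857 [443.8 188.3] [32.1 41.9] ang 86.8 z 0.1164
side scanner 0.01 509 [444.8 188.9] [62.6 54.1] ang 0.4 z 0.0333
side label_green 0.04 1206 [585.7  13.8] [ 78.5 112.5] ang 69.0 z 0.0455
side label_blue 0.04 871 [ 594.8 -180.5] [109.9  83.5] ang 18.5 z 0.0454
side pad 0.006 1136 [ 435.5 -156. ] [114.6 114.6] ang 60.7 z 0.0115
[[ 0.     0.96   0.278  0.069]
 [ 1.    -0.     0.001  0.001]
 [ 0.001  0.278 -0.96  -0.143]
 [ 0.     0.     0.     1.   ]] 356.16272741910586
```

View pics/c1.png

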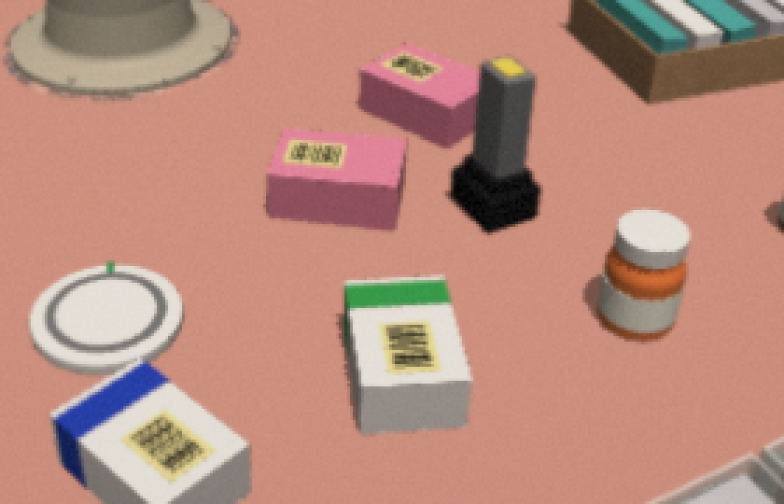

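{"op": "move_arm", "data": {"deltas": [[0, -0.1, 0.3, 0, 0, 0, -1], [0.1, -0.25, 0.3, 0, 0, 0, -1], [0.15, -0.3, 0.1, 0, 0, 0, -1], [0.15, -0.3, 0, 0, 0, 0, -1], [0.15, -0.3, 0, 0, 0, 0, -1], [0.15, -0.3, 0, 0, 0, 0, -1], [0.15, -0.3, 0, 0, 0, 0, -1], [0.15, -0.3, 0, 0, 0, 0, -1], [0.15, -0.3, 0, 0, 0, 0, -1], [0.15, -0.3, 0, 0, 0, 0, -1], [0.1, -0.3, 0, 0, 0, 0, -1], [0, 0, 0, 0, 0, 0, -1]]}}

```text
t: 2.1
position: [0.4092, 0.2364, 0.3367]
ee_rot: [0.442, 3.109, -0.0]
wrist_force: [-0.0, 0.6, -0.1]
grip_width: 0.0858
```

Crop: the scanner is at (505,150) of the crop, the green-banded white carton at (405,350) and the blue one at (155,435). The pink ones are clearly different.

{"op": "move_arm", "data": {"deltas": [[0.12, -0.16, 0, 0, 0, 0.23, -1], [0.12, -0.17, 0, 0, 0, 0.24, -1], [0, 0, 0, 0, 0, 0, -1], [0, 0, 0, 0, 0, 0, -1]]}}

```text
t: 2.6
position: [0.4437, 0.1914, 0.3363]
ee_rot: [-0.049, -3.141, -0.001]
wrist_force: [0.1, 0.0, 0.3]
grip_width: 0.0855
```

Run:
```python
from yaw import *
im,d,T=shoot('wrist','w1.png');rects('wrist',d,T,im);find('wrist',T,('scanner','label_green'))
st=manip.get_state();print(st['position'],st['ee_rot'],st['joint_positions'])
M=R.from_rotvec(st['ee_rot']).as_matrix();print(np.degrees(np.arctan2(M[1,1],M[0,1])))
```

```text
wrist scanner 0.134 1222 [447.8 186.1] [29.6 40.3] ang 88.6 z 0.1404
wrist scanner 0.055 1522 [446.6 186.2] [29.6 42.6] ang 88.6 z 0.1399
wrist scanner 0.01 717 [447.1 185.8] [53.5 61.6] ang 88.9 z 0.0354
wrist label_green 0.04 2266 [587.   13.1] [ 75.  108.7] ang 68.7 z 0.0463
wrist label_blue 0.04 3720 [ 597.4 -180.6] [111.3  77.9] ang 18.3 z 0.0464
wrist pad 0.006 5351 [ 438.5 -158.6] [114.9 114.3] ang 34.4 z 0.0125
wrist scanner 0.97 [0.446 0.187 0.002] [312. 142.]
wrist label_green 0.82 [0.364 0.055 0.047] [197.  82.]
[0.44359117 0.19143963 0.33626237] [-4.65886633e-02 -3.14112324e+00 -3.97149753e-04] [-0.64372095  0.18389538  0.14243377  2.01008916 -0.03227066  0.94965807
  1.05626169]
88.300519077625
```

View pics/w1.png

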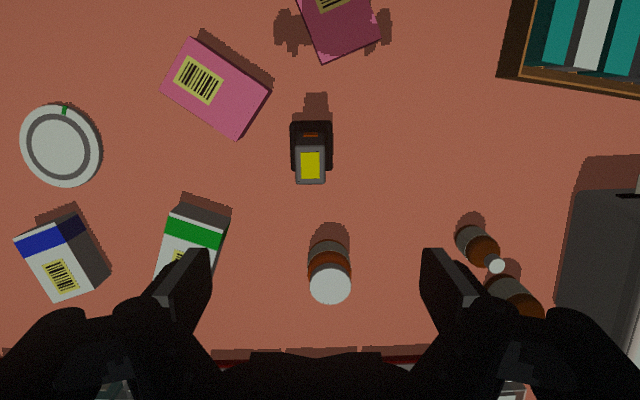

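Wrist view: the scanner stands at (312,150), handle aligned with the jaws (88.6° vs 88.3°), both sides free. All three views agree: scanner (0.447, 0.186). Now I descend and grip.

{"op": "move_arm", "data": {"deltas": [[0.02, -0.036, -0.2, 0, 0, 0, -1], [0, 0, -0.3, 0, 0, 0, -1], [0, 0, -0.3, 0, 0, 0, -1], [0, 0, -0.3, 0, 0, 0, -1], [0, 0, -0.27, 0, 0, 0, -1], [0, 0, -0.2, 0, 0, 0, -1], [0, 0, -0.1, 0, 0, 0, -1], [0, 0, 0, 0, 0, 0, -1], [0, 0, 0, 0, 0, 0, -1]]}}

```text
t: 3.88
position: [0.4476, 0.1854, 0.0867]
ee_rot: [0.048, 3.14, 0.001]
wrist_force: [1.1, -0.3, 0.7]
grip_width: 0.0854
```

{"op": "move_arm", "data": {"deltas": [[0, 0, 0, 0, 0, 0, 0.3], [0, 0, 0, 0, 0, 0, 1], [0, 0, 0, 0, 0, 0, 1], [0, 0, 0, 0, 0, 0, 1], [0, 0, 0, 0, 0, 0, 1], [0, 0, 0, 0, 0, 0, 1], [0, 0, 0, 0, 0, 0, 1], [0, 0, 0, 0, 0, 0, 1], [0, 0, 0.02, 0, 0, 0, 1], [0, 0, 0.1, 0, 0, 0, 1], [0, 0, 0.2, 0, 0, 0, 1], [0, 0, 0, 0, 0, 0, 1]], "newtons": 45}}

```text
t: 5.38
position: [0.4479, 0.1853, 0.1352]
ee_rot: [0.048, 3.139, 0.002]
wrist_force: [-0.1, -0.7, -2.2]
grip_width: 0.0298
```

{"op": "move_arm", "data": {"deltas": [[0, 0, 0.2, 0, 0, 0, 1], [0, 0, 0.18, 0, 0, 0, 1], [0.05, -0.06, 0, 0, 0, 0, 1], [0.15, -0.17, 0, 0, 0, 0, 1], [0.2, -0.23, 0, 0, 0, 0, 1], [0.2, -0.23, 0, 0, 0, 0, 1], [0.2, -0.23, 0, 0, 0, 0, 1], [0.15, -0.17, 0, 0, 0, 0, 1], [0.08, -0.09, 0, 0, 0, 0, 1], [0.02, -0.02, 0, 0, 0, 0, 1], [0, 0, 0, 0, 0, 0, 1], [0, 0, 0, 0, 0, 0, 1]]}}

```text
t: 6.88
position: [0.6039, 0.0064, 0.1907]
ee_rot: [-0.045, -3.141, -0.001]
wrist_force: [-1.3, 0.8, -1.1]
grip_width: 0.0297
```

Run:
```python
from h import *
for n in ('scene','side'):
    im,d,T=shoot(n,n+'1.png');find(n,T,('scanner','label_green','label_blue'))
a=cv2.imread('pics/scene1.png')[100:340,220:480];b=cv2.imread('pics/side1.png')[60:300,200:460]
cv2.imwrite('pics/c2.png',cv2.resize(np.hstack([a,b]),(780,360)))
st=manip.get_state();print(st['position'],st['ee_rot'],st['wrist_force'])
```

```text
scene scanner 0.86 [0.602 0.003 0.104] [346. 239.]
scene label_green 0.76 [0.607 0.002 0.04 ] [345. 266.]
scene label_green 0.66 [0.36  0.056 0.04 ] [312. 196.]
scene label_green 0.64 [0.261 0.205 0.046] [345. 163.]
scene label_blue 0.59 [ 0.616 -0.173  0.045] [261. 298.]
side scanner 0.94 [0.603 0.006 0.104] [263. 168.]
side label_green 0.83 [0.357 0.056 0.043] [370. 217.]
side label_green 0.79 [0.263 0.205 0.043] [409. 282.]
side label_green 0.61 [0.6   0.007 0.046] [267. 186.]
[0.60462221 0.00514692 0.19088911] [4.79667145e-02 3.14097899e+00 4.75940380e-05] [ 0.01108461  0.23355821 -0.59045577]
```

View pics/c2.png

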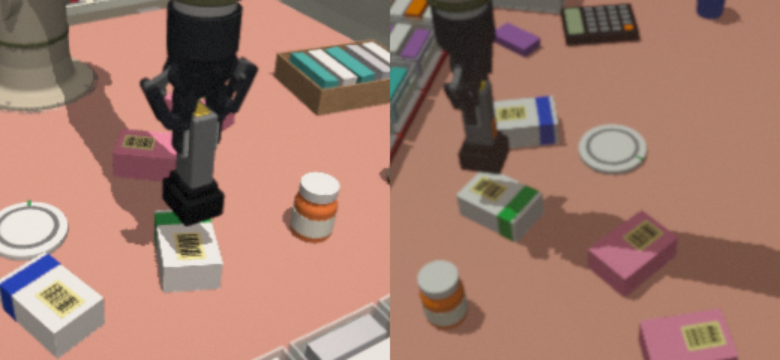

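The scanner is held upright directly above the green carton's label (crop (190,200) left, (480,155) right), about 58 mm up and 2–3 mm off. Now I hold it for about 2.5 s.

{"op": "move_arm", "data": {"deltas": [[0, 0, 0, 0, 0, 0, 1], [0, 0, 0, 0, 0, 0, 1], [0, 0, 0, 0, 0, 0, 1], [0, 0, 0, 0, 0, 0, 1], [0, 0, 0, 0, 0, 0, 1], [0, 0, 0, 0, 0, 0, 1], [0, 0, 0, 0, 0, 0, 1], [0, 0, 0, 0, 0, 0, 1], [0, 0, 0, 0, 0, 0, 1], [0, 0, 0, 0, 0, 0, 1], [0, 0, 0, 0, 0, 0, 1], [0, 0, 0, 0, 0, 0, 1]]}}

```text
t: 8.78
position: [0.6046, 0.005, 0.1907]
ee_rot: [-0.048, -3.141, 0.0]
wrist_force: [-0.1, 0.6, -2.0]
grip_width: 0.0298
```

{"op": "move_arm", "data": {"deltas": [[0, 0, 0, 0, 0, 0, 1], [0, 0, 0, 0, 0, 0, 1], [0, 0, 0, 0, 0, 0, 1], [0, 0, 0, 0, 0, 0, 1], [0, 0, 0, 0, 0, 0, 1], [0, 0, 0, 0, 0, 0, 1], [0, 0, 0, 0, 0, 0, 1], [0, 0, 0, 0, 0, 0, 1]]}}

```text
t: 9.78
position: [0.6046, 0.005, 0.1908]
ee_rot: [0.048, 3.141, 0.0]
wrist_force: [-0.6, 0.6, -1.6]
grip_width: 0.0295
```

{"op": "move_arm", "data": {"deltas": [[-0.06, -0.06, 0, 0, 0, 0, 1], [-0.15, -0.15, 0, 0, 0, 0, 1], [-0.2, -0.2, 0, 0, 0, 0, 1], [-0.2, -0.2, 0, 0, 0, 0, 1], [-0.2, -0.2, 0, 0, 0, 0, 1], [-0.15, -0.15, 0, 0, 0, 0, 1], [-0.1, -0.1, 0, 0, 0, 0, 1], [-0.05, -0.03, 0, 0, 0, 0, 1], [0, 0, 0, 0, 0, 0, 1], [0, 0, 0, 0, 0, 0, 1], [0, 0, 0, 0, 0, 0, 1]]}}

```text
t: 11.15
position: [0.4388, -0.1578, 0.1907]
ee_rot: [0.046, 3.141, 0.0]
wrist_force: [-0.2, -0.7, -1.2]
grip_width: 0.0293
```

Run:
```python
from h import *
for n in ('scene','side'):
    im,d,T=shoot(n,n+'2.png');find(n,T,('scanner','pad'))
    P=deproj(n,d,T);m=(d>0)&(np.hypot(P[...,0]-.438,P[...,1]+.158)<.05)
    for lo,hi in ((.098,.112),(.11,.15),(.158,.175),(.175,.19)):
        X=P[m&(P[...,2]>lo)&(P[...,2]<hi)];print(lo,len(X),X.mean(0).round(4),np.percentile(X,[2,98],axis=0)[:,:2].round(4).tolist())
    z=P[m][:,2];z=z[z>.05];print('minz',np.percentile(z,[1,3,10]))
st=manip.get_state();print(st['position'],st['ee_rot'],st['wrist_force'])
```

```text
scene scanner 0.77 [ 0.441 -0.157  0.106] [235. 215.]
scene pad 0.98 [ 0.437 -0.159 -0.003] [239. 255.]
0.098 62 [ 0.4646 -0.1633  0.109 ] [[0.4203, -0.1859], [0.47, -0.1348]]
0.11 665 [ 0.4602 -0.1642  0.1312] [[0.415, -0.1861], [0.4706, -0.1337]]
0.158 153 [ 0.454  -0.1622  0.1662] [[0.4245, -0.1742], [0.4595, -0.1448]]
0.175 130 [ 0.4557 -0.1614  0.1824] [[0.4341, -0.1744], [0.46, -0.1452]]
minz [0.11446078 0.12779557 0.17028146]
side scanner 0.69 [ 0.436 -0.159  0.107] [349. 128.]
side pad 0.88 [ 0.438 -0.153 -0.001] [347. 162.]
0.098 26 [ 0.4366 -0.1314  0.1093] [[0.4081, -0.1346], [0.4654, -0.1286]]
0.11 459 [ 0.4337 -0.1363  0.1317] [[0.4052, -0.175], [0.4663, -0.1272]]
0.158 117 [ 0.4348 -0.1434  0.1667] [[0.4143, -0.1513], [0.4549, -0.1392]]
0.175 99 [ 0.4316 -0.1443  0.1822] [[0.4142, -0.1617], [0.4551, -0.1385]]
minz [0.1129599  0.12020368 0.14009086]
[ 0.43821955 -0.15834673  0.19072209] [-4.76930905e-02 -3.14118102e+00 -4.36210556e-05] [-0.09407445 -0.90308011 -0.7499201 ]
```

Centred and upright over the pad. I lower it quickly, then slowly until contact.

{"op": "move_arm", "data": {"deltas": [[0, 0, -0.1, 0, 0, 0, 1], [0, 0, -0.15, 0, 0, 0, 1], [0, 0, -0.15, 0, 0, 0, 1], [0, 0, -0.1, 0, 0, 0, 1], [0, 0, -0.06, 0, 0, 0, 1], [0, 0, -0.02, 0, 0, 0, 1], [0, 0, -0.01, 0, 0, 0, 1], [0, 0, -0.01, 0, 0, 0, 1], [0, 0, 0, 0, 0, 0, 1], [0, 0, 0, 0, 0, 0, 1]]}}

```text
t: 12.7
position: [0.4382, -0.1585, 0.101]
ee_rot: [0.048, 3.141, -0.0]
wrist_force: [0.6, -1.1, -1.4]
grip_width: 0.0293
```

{"op": "move_arm", "data": {"deltas": [[0, 0, -0.007, 0, 0, 0, 1], [0, 0, 0, 0, 0, 0, 1], [0, 0, 0, 0, 0, 0, 1]]}}

```text
t: 13.08
position: [0.4381, -0.1585, 0.0997]
ee_rot: [0.048, 3.141, -0.0]
wrist_force: [-0.2, -0.3, -1.8]
grip_width: 0.0297
```

{"op": "move_arm", "data": {"deltas": [[0, 0, -0.006, 0, 0, 0, 1], [0, 0, 0, 0, 0, 0, 1], [0, 0, 0, 0, 0, 0, 1]]}}

```text
t: 13.45
position: [0.4381, -0.1585, 0.0988]
ee_rot: [0.048, 3.141, -0.0]
wrist_force: [-0.1, 0.6, -1.1]
grip_width: 0.0295
```

{"op": "move_arm", "data": {"deltas": [[0, 0, -0.006, 0, 0, 0, 1], [0, 0, 0, 0, 0, 0, 1], [0, 0, 0, 0, 0, 0, 1]]}}

```text
t: 13.82
position: [0.4382, -0.1585, 0.0982]
ee_rot: [0.048, 3.141, -0.0]
wrist_force: [-0.9, 1.1, 5.8]
grip_width: 0.0295
```

Contact at +6 N. I release and retreat straight up.

{"op": "move_arm", "data": {"deltas": [[0, 0, 0, 0, 0, 0, 0.2], [0, 0, 0, 0, 0, 0, -0.2], [0, 0, 0, 0, 0, 0, -0.6], [0, 0, 0, 0, 0, 0, -1], [0, 0, 0, 0, 0, 0, -1], [0, 0, 0, 0, 0, 0, -1], [0, 0, 0, 0, 0, 0, -1]], "newtons": 20}}

```text
t: 14.7
position: [0.4381, -0.1585, 0.0979]
ee_rot: [0.048, 3.141, -0.0]
wrist_force: [0.3, 0.1, 0.0]
grip_width: 0.0856
```

{"op": "move_arm", "data": {"deltas": [[0, 0, 0.05, 0, 0, 0, -1], [0, 0, 0.15, 0, 0, 0, -1], [0, 0, 0.3, 0, 0, 0, -1], [0, 0, 0.3, 0, 0, 0, -1], [0, 0, 0.3, 0, 0, 0, -1], [0, 0, 0.2, 0, 0, 0, -1], [0, 0, 0, 0, 0, 0, -1], [0, 0, 0, 0, 0, 0, -1]]}}

```text
t: 15.7
position: [0.4376, -0.1583, 0.2927]
ee_rot: [-0.048, -3.141, -0.0]
wrist_force: [-0.2, -1.3, -0.7]
grip_width: 0.0854
```

Run:
```python
from yaw import *
for n in ('scene','side'):
    im,d,T=shoot(n,n+'3.png');find(n,T);
    P=deproj(n,d,T);m=(d>0)&(np.hypot(P[...,0]-.438,P[...,1]+.158)<.05)&(P[...,2]>.146)&(P[...,2]<.16)
    X=P[m];print('top',np.round(cv2.minAreaRect((X[:,:2]*1000).astype(np.float32))[0],1),np.median(X[:,2]),X[:,2].std())
a=cv2.imread('pics/scene3.png')[130:340,180:440];b=cv2.imread('pics/side3.png')[60:270,200:460]
cv2.imwrite('pics/c3.png',cv2.resize(np.hstack([a,b]),(780,315)))
print(manip.get_state()['position'],manip.get_state()['wrist_force'])
```

```text
scene scanner 0.67 [ 0.437 -0.159  0.012] [238. 250.]
scene pad 0.73 [ 0.438 -0.16   0.01 ] [238. 251.]
scene pad 0.67 [ 0.441 -0.156 -0.004] [240. 256.]
scene label_green 0.92 [0.262 0.207 0.047] [346. 162.]
scene label_green 0.91 [0.606 0.005 0.042] [346. 265.]
scene label_green 0.8 [0.36  0.057 0.043] [313. 195.]
scene label_blue 0.72 [ 0.612 -0.174  0.045] [259. 297.]
top [ 438.4 -159.4] 0.15102239310528837 0.0018898085193200388
side scanner 0.71 [ 0.434 -0.158  0.013] [349. 157.]
side pad 0.58 [ 0.436 -0.155  0.002] [348. 161.]
side label_green 0.93 [0.262 0.204 0.045] [410. 281.]
side label_green 0.8 [0.36  0.059 0.047] [368. 217.]
side label_blue 0.96 [ 0.615 -0.176  0.05 ] [281. 134.]
top [ 435.6 -156.6] 0.1516620148529878 0.0020431943861102084
[ 0.43806007 -0.15851774  0.29271081] [-0.55794346  0.09255863  0.86797668]
```

View pics/c3.png

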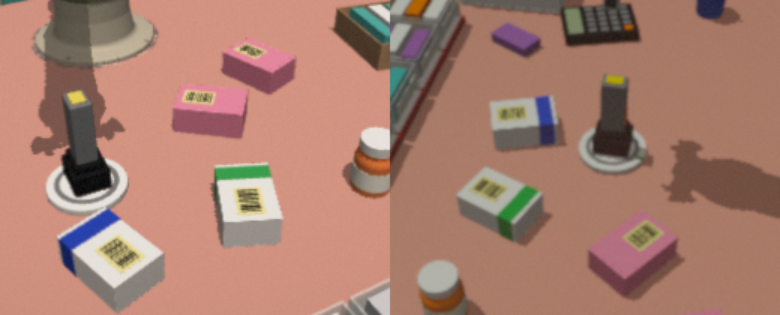

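The scanner stands upright mid-pad (crop (85,180) left, (612,145) right), with the cartons unmoved and the gripper clear.

```bash
python3 -c "
from station import manip
print(manip.close_job())"
```

```text
the job is handed in; nothing more can be done
None
```

The job is done and handed in at about 16 s of the 51 s allowed; no verdict was reported. I gripped the scanner at 45 N and held it upright about 58 mm above the green carton's label, 2–3 mm off centre, for about 2.8 s. I then lowered it onto the pad until a light contact of about 6 N, released it and backed straight up.

The last checks, from two cameras:
- **Scanner:** it stands upright, with its top centre about 2 mm from the pad's centre. Its underside is at 12–13 mm, matching the 12 mm pad top.
- **Cartons:** both labels read within about 4 mm of where they began, which is within measurement noise. The side camera missed the green label in the final check, so for that carton I have only the scene camera's reading and the picture, which agree.
- **Gripper:** it is fully open and about 13 cm above the scanner's top, touching nothing.

The pad network also gave one spurious second reading about 10 mm too high, which I ignored. No other check failed or disagreed.

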